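# Release a push-fit tube stub from an air manifold

## Robot

A 7-joint arm with a two-finger parallel gripper is mounted at the origin on the work surface. World frame = base frame: x ahead of the robot, y to its left, z up, the work surface at z = 0. Lengths are in m, angles in rad, forces in N, time in s.
With the tool pointing down it reaches from about 0.4 to 0.85 m from the base axis. Payload 4.5 kg.
Tool frame: the origin (TCP) lies where the fingers leave the gripper's body, on its centre line; the fingertips stand 64 mm ahead of it and the grasp point (between the pads) lies ctrl.grasp_offset ahead of it (ctrl.grasp_offset is the distance from the TCP to the grasp point, in m); z points along the fingers, x is the direction in which the jaws open and shut, and the axes are right-handed (so a half turn about z gives the same grasp; the last joint's range is limited). The gripper opens to 88 mm and grips with 3 to 60 N. Pads are 18 mm wide; open, the fingers measure 123 mm over their backs; the gripper's body (75 mm by 187 mm) begins 45 mm behind the grasp point.
Start: joints at [1.165, 0.689, -0.195, 1.565, 0.157, 0.902, -0.215], TCP at [0.266, -0.566, 0.303] pointing down, gripper open.
Joint ranges: [-3.01, 3.01], [-0.46, 2.08], [-1.47, 1.51], [0.13, 2.56], [-1, 4.14], [0.04, 2.09], [-2.66, 2.66]. Speed limits (rad/s): [2.57, 2.57, 3.14, 3.14, 3.14, 3.14, 3.14].

## Interface

Orientations are given as a unit quaternion [w, x, y, z].
In Python, from plant import ctrl gives the robot as it stands.
- The arm moves only by the tool send_rows, never from a script. Its argument "moves" is a list of rows, each a list of 7 numbers: the shift along the tool's x, y, z in mm, then the turn, a rotation vector about the tool's x, y, z in degrees, then the opening, from -1 (shut) to 1 (fully open), so that 0 is half open. A call has 1 to 12 rows; each row shifts and turns the commanded pose from where the row before left it, along the tool's axes as they then stand; what a row does not reach is not made up. A row lasts 1/10 s, in which the tool goes at most 50 mm and 8.59 degrees, less where a joint would pass 70% of its speed; a pose out of reach is approached as far as the arm can. A call is refused whole if a number of a shift passes 50 or a number of a turn 8.59, either way. A call with a gripper value outside its range is refused whole. The fingers move at their own pace and stop on an object; the grip force is fixed at half the most. Time passes only in rows, so rows that do not move let the fingers close. It gives the time, the measured TCP pose, the force and the opening at its end, in the units of the state.
- ctrl.state(): the state, without advancing time (a new reading comes with each control period).
- ctrl.get_image(name): name is "scene" or "top" or "wrist"; returns (picture, depth): 480x640x3 uint8, red, green, blue; 480x640 float32, m along the optical axis (not along the pixel's ray), 0 where there is no reading.
- ctrl.camera_model(name): a dict with "fx", "fy", "cx", "cy" (pixels), "rvec" (rotation vector, rad) and "tvec" (3), from world to camera coordinates, as OpenCV has them. Camera axes: x right, y down, z forward; pixel columns grow to the right and rows downward; lengths in m; the calibration is good to about 2 mm. A picture is of the moment at which its call begins: read the wrist's pose just before it. camera_model takes no time and is no camera call; for the wrist camera it gives the pose at the moment of the call.
- ctrl.finish_job(): hands the job in, once; it reports no verdict.
The state is a dict: "t": time; "joint_positions": joint angles; "dq": joint speeds; "joint_torque": joint torques, N m; "eef_pos": TCP position; "orientation": TCP orientation; "wrist_force": force on the tool from outside, world axes, zero at the start; "ft_torque": the same for the moment, N m; "grip_width": finger opening in m.
Only numpy, scipy, OpenCV 4.12 (cv2) and the standard library are available. Lean on these libraries where they do the work, as an engineer would, in place of code of your own. Each camera call takes 0.05 s, during which the arm holds its last target. There are 200 camera calls.

## Task

Free the steel tube stub from the air manifold's push-fit outlet: press the black collet ring fully down to its stop with gentle force, draw the tube up and out while the ring is still down (do not lean hard on the fitting or tug at a tube that is still locked), then lower the tube upright into the wide hole of the plywood rack until it stands fully home, and only then let go. Do not move the spanner, the carton or the jar.

Things in the scene. Friction and masses are not known exactly. Their poses are not given: they have to be found in the camera images.
- manifold: Fixed aluminium air manifold block (sizes in mm), 160 long (local x from -115 to +45) by 70 wide by 50 high; a dial gauge (top 102 above the bench) stands at local x -98 to -77 and a brass inlet stub sticks out at the -x end. Origin on the bench directly under the vertical push-fit outlet; z up.
- outlet (a point): Centre of the top face of the outlet's brass barrel, 72 above the bench (barrel 40 across, 22 high, on the block); z up. More than 30 N of push on the fitting, or of pull on a locked tube, damages it. Fingertips astride the tube can press the ring to its stop, close on the tube while still pressing, and lift.
- ring_mean (a point): Point on the outlet's axis at the mean height of the top of the black collet ring (flat, 56 across, 6 thick, 26 hole, around the tube). The point is fixed to the manifold: the real ring is screwed up to 6 higher or lower, unknown each time, so feel for it. It goes down 7 to a hard stop against a spring (2 N at first, 6 N at the bottom) and springs back.
- seat (a point): Floor of the outlet's bore, 30 above the bench, on which the tube's lower end stands. Hidden teeth 1 above the tube's bead lock it; they clear the bead only when the ring is within about 1 of its stop. Once the tube is drawn up 2 from there, the teeth ride on the bead's side and it comes out freely even though the ring rises with the fingers.
- tube_mid (a point): Centre (half-way up) of the loose rigid steel tube stub, 18 in diameter, 100 long, closed top, 0.06 to 0.13 kg; z along it to its top. A bead, 24 in diameter, lies 5 to 12 above its chamfered lower end. At the start it stands in the outlet, lower end 42 below the barrel's top face, top 58 above it (31 to 43 above the ring).
- rack: Fixed plywood rack block, 120 by 60 by 45 high (local x from -35 to +85), with a wide hole (28 in diameter, where the tube goes) at the origin and a narrow hole (13) at local x +60; origin on the bench under the wide hole.
- rack_hole (a point): Centre of the mouth of the rack's wide hole, 45 above the bench; 28 in diameter, 35 deep to a flat floor, chamfered edge. The tube fully home stands with its centre 15 above this point.
- spanner: Bystander: steel spanner lying flat on the bench beyond the work; origin under its middle.
- carton: Bystander: closed cardboard carton 110 by 90 by 80 high; origin under its middle.
- jar: Bystander: glass jar, 60 across, 90 high, black cap; origin under its middle.
Things that resemble listed ones, but are neither listed nor needed, are in the scene too. Of the things that look like the rack, take the one that is farthest to the robot's right at the start.

How it is judged:
By the outcome, as a careful person would: the job done as asked, in the order asked, and still so for the second after the job is handed in, with the robot touching nothing.
It also fails if it takes over 51 s, if anything falls off the work surface, if the arm or the gripper's body presses on something with over 40 N, if the wrist force passes 120 N, or if a joint passes its speed limit or range.

## Working session

There is one attempt and no reset: what is moved stays moved. The work goes in short steps, Python scripts to look and compute and a tool call to move; the robot and the scene stay as the last step left them, time stands still between calls to the robot, and variables do not carry over. Pictures are saved under pics/ and viewed, about 8 in all and at most 12, crops included, and the job is handed in when it is done.

Besides the shell and the picture viewer there is one more tool, called after "Emit:" as name(argument=value, ...), one argument or row to a line, values as JSON. send_rows: Moves the arm, as the interface text tells. Its arguments: {"type":"object","properties":{"moves":{"type":"array","items":{"type":"array","items":{"type":"number"}}}},"required":["moves"]}

```bash
mkdir -p pics
cat > h.py <<'E'
import numpy as np, cv2
from plant import ctrl
def cam(n):
    m=ctrl.camera_model(n); R=cv2.Rodrigues(np.array(m['rvec'],float))[0]; return m,R,np.array(m['tvec'],float).ravel()
def snap(n):
    c=cam(n); p,d=ctrl.get_image(n); np.savez('%s.npz'%n,p=p,d=d,R=c[1],t=c[2],k=[c[0][k] for k in('fx','fy','cx','cy')]); return p,d
def load(n): return np.load('%s.npz'%n)
def cloud(z):
    fx,fy,cx,cy=z['k']; d=z['d']; v,u=np.mgrid[:480,:640]
    P=np.stack([(u-cx)/fx*d,(v-cy)/fy*d,d],-1); W=(P-z['t'])@z['R']; W[d==0]=np.nan; return W
E
python3 - <<'E'
from h import *
a,_=snap('scene'); b,_=snap('top')
cv2.imwrite('pics/1.png',a[:,:,::-1]); cv2.imwrite('pics/2.png',b[:,:,::-1])
print(ctrl.state(), ctrl.grasp_offset)
E
```

```text
{'t': 0.1, 'joint_positions': array([ 1.16478607,  0.68986433, -0.19452279,  1.56622683,  0.15731566,
        0.9025379 , -0.21511852]), 'dq': array([-0.00033919, -0.00221236,  0.00082   , -0.00252273,  0.00010776,
        0.00246411, -0.00077648]), 'joint_torque': array([-3.11642478e-03, -5.28501928e+01, -1.27142161e+00, -1.53838652e+01,
       -5.25320380e-02,  1.98399321e-03,  7.96419016e-06]), 'eef_pos': array([ 0.26587074, -0.5651162 ,  0.30201609]), 'orientation': array([-3.80030466e-04,  8.44342445e-01, -5.35803285e-01, -7.28713244e-04]), 'wrist_force': array([-0.34778391,  0.98714305,  0.11653735]), 'ft_torque': array([ 0.04542698,  0.01063346, -0.02376252]), 'grip_width': 0.08777780072704304} 0.0453
```

View pics/1.png

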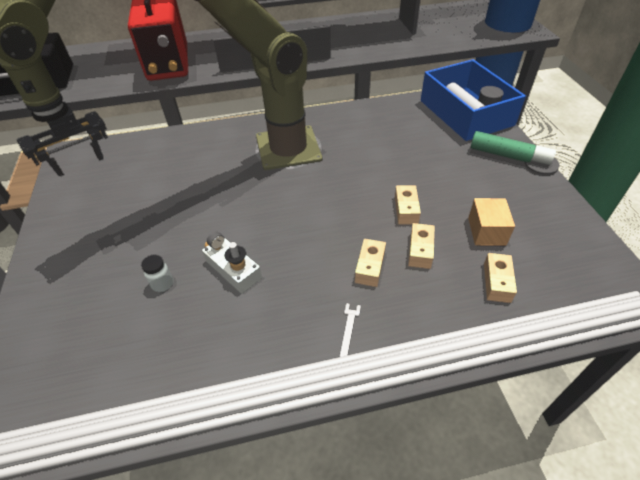

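View pics/2.png

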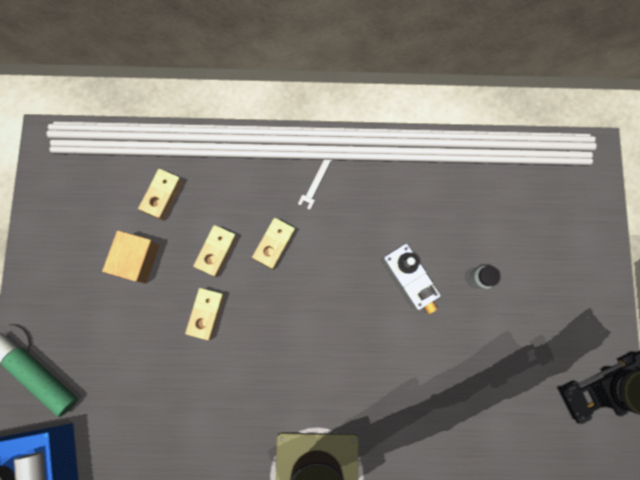

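Scene (1) and top (2) show the manifold at top px (412,275), with the tube and ring at (409,262), and the jar at (486,276). There are four rack-like blocks, at top px (160,193), (215,250), (273,243) and (205,313). The robot looks up the picture, so its right is the picture's right. That makes (273,243) the rack meant, and I'll confirm it in a crop.

Run:
```python
from h import *
z=load('top'); W=cloud(z)
def rep(n,u0,u1,v0,v1,zl,zh):
    w=W[v0:v1,u0:u1].reshape(-1,3); w=w[np.isfinite(w[:,0])]; w=w[(w[:,2]>zl)&(w[:,2]<zh)]
    r=cv2.minAreaRect((w[:,:2]*1000).astype(np.float32)); print(n,len(w),w.mean(0).round(4),'rect',np.round(r[0],1),np.round(r[1],1),round(r[2],1),'zmed',np.median(w[:,2]).round(4))
rep('rack',245,303,210,275,.035,.055)
rep('rackB',190,240,220,280,.035,.055)
rep('rackC',180,228,283,345,.035,.055)
rep('rackD',130,185,165,222,.035,.055)
rep('tube',385,440,235,290,.115,.15)
rep('ring',390,430,240,285,.066,.1)
rep('block',375,450,235,315,.042,.056)
rep('jar',465,505,255,295,.07,.12)
rep('gauge',415,445,280,310,.09,.12)
for uv in [(268,250),(280,231),(409,262)]: print(uv,W[uv[1],uv[0]].round(4))
s=z['p'][200:320,240:450,::-1]; cv2.imwrite('pics/3.png',cv2.resize(s,(788,450),interpolation=cv2.INTER_CUBIC))
```

```text
rack 962 [0.5868 0.1233 0.0443] rect [586.2 124.2] [ 60.9 120.4] 63.2 zmed 0.0443
rackB 989 [0.5634 0.2768 0.0441] rect [562.7 277.8] [ 62.5 120.4] 67.2 zmed 0.0441
rackC 1041 [0.399  0.2944 0.0439] rect [398.  295.5] [ 62.3 120.1] 76.2 zmed 0.0439
rackD 971 [0.7143 0.4321 0.0438] rect [714.2 433.3] [ 63. 121.] 67.0 zmed 0.044
tube 49 [ 0.5324 -0.2198  0.1284] rect [ 532.4 -220.3] [15.9 17.1] 7.7 zmed 0.1289
ring 299 [ 0.5325 -0.2199  0.0947] rect [ 533.6 -221.1] [54.  53.6] 89.7 zmed 0.0958
block 1131 [ 0.4975 -0.2379  0.0493] rect [ 498.2 -243.4] [173.   71.2] 33.0 zmed 0.0494
jar 375 [ 0.505  -0.4262  0.0886] rect [ 505.9 -428. ] [52.1 52.7] 59.4 zmed 0.0893
gauge 131 [ 0.459  -0.267   0.0979] rect [ 459.5 -267.7] [20.9 40.5] 32.9 zmed 0.0983
(268, 250) [0.5714 0.141  0.0069]
(280, 231) [0.6234 0.1101 0.0115]
(409, 262) [ 0.5301 -0.2159  0.1288]
```

View pics/3.png

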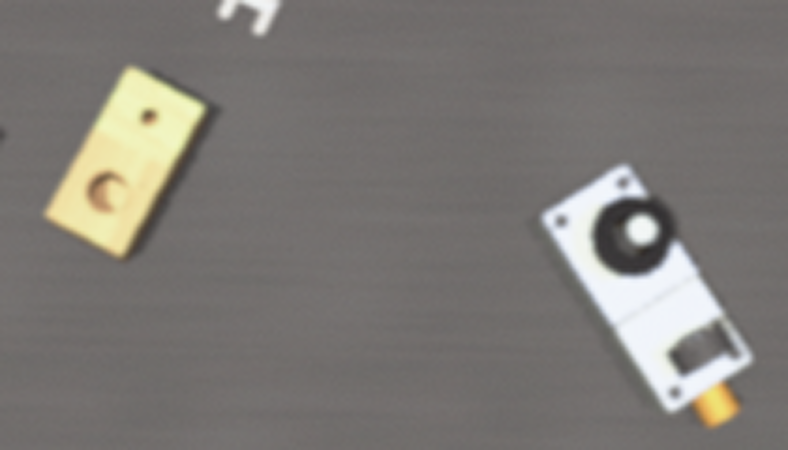

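The crop confirms the rack at px (273,243): its wide hole is at full px (268,251) and the narrow one at about (280,231). The tube is at about (0.532,-0.220). I'll move above the outlet at the present height, which clears everything.

Emit:
send_rows(
  moves=[
    [-20,-39,0,0,0,0,1],
    [-20,-39,0,0,0,0,1],
    [-20,-39,0,0,0,0,1],
    [-20,-39,0,0,0,0,1],
    [-20,-39,0,0,0,0,1],
    [-20,-39,0,0,0,0,1],
    [-20,-39,0,0,0,0,1],
    [-20,-39,0,0,0,0,1],
    [-20,-39,0,0,0,0,1],
    [-19,-37,0,0,0,0,1],
    [0,0,0,0,0,0,1],
    [0,0,0,0,0,0,1],
  ],
)

```text
t: 1.3
eef_pos: [0.5327, -0.2192, 0.3023]
orientation: [0.0, 0.845, -0.535, -0.0]
wrist_force: [-0.1, -0.3, -0.8]
grip_width: 0.0882
```

```bash
cat > g.py <<'E'
from h import *
from scipy.spatial.transform import Rotation as Ro
def pose():
    s=ctrl.state(); q=s['orientation']; R=Ro.from_quat(q[[1,2,3,0]]).as_matrix(); return s,R
E
python3 - <<'E'
from g import *
s,R=pose(); print(s['t'],s['eef_pos'],R.round(4).tolist(),s['wrist_force'],s['joint_positions'].round(2))
p,d=snap('wrist'); cv2.imwrite('pics/4.png',p[:,:,::-1])
W=cloud(load('wrist')); w=W.reshape(-1,3); w=w[np.isfinite(w[:,0])]
near=w[np.hypot(w[:,0]-.532,w[:,1]+.22)<.035]
print(np.histogram(near[:,2],bins=np.arange(.04,.15,.004)))
t=near[(near[:,2]>.122)&(near[:,2]<.14)]; print(len(t),t.mean(0) if len(t) else 0,cv2.minEnclosingCircle((t[:,:2]*1000).astype(np.float32)) if len(t) else 0)
r=near[(near[:,2]>.084)&(near[:,2]<.103)]
if len(r): print(len(r),np.median(r,0),cv2.minEnclosingCircle((r[:,:2]*1000).astype(np.float32)))
E
```

```text
1.3 [ 0.53267016 -0.21923614  0.30229922] [[0.4281, -0.9037, -0.001], [-0.9037, -0.4281, 0.0002], [-0.0006, 0.0008, -1.0]] [-0.07912729 -0.3018966  -0.76616916] [ 0.4   0.62 -0.15  1.72  0.12  0.81 -0.93]
(array([   7,   10, 1442,   44,   14,    7,   16,   14,   18,   36,   39,
         39,   45,  149, 2835,   28,   27,   34,   31,   34,   32,   42,
        516,    9,    0,    0,    0]), array([0.04 , 0.044, 0.048, 0.052, 0.056, 0.06 , 0.064, 0.068, 0.072,
       0.076, 0.08 , 0.084, 0.088, 0.092, 0.096, 0.1  , 0.104, 0.108,
       0.112, 0.116, 0.12 , 0.124, 0.128, 0.132, 0.136, 0.14 , 0.144,
       0.148]))
582 [ 0.53313736 -0.21923745  0.13010482] ((532.3056640625, -219.69088745117188), 9.159367561340332)
3090 [ 0.53667422 -0.21647997  0.09750348] ((532.2817993164062, -219.53607177734375), 27.922155380249023)
```

View pics/4.png

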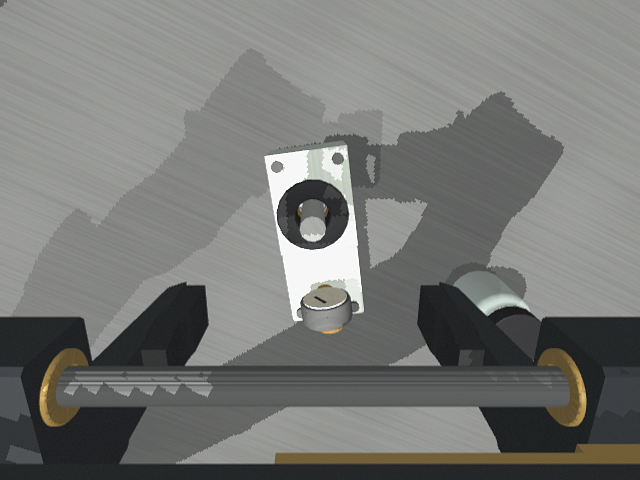

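The wrist picture (4) shows the ring around (313,214) and the tube top at (313,229), all clear. The axis is at (532.3,-219.6) mm and the ring top at about 97.5 mm. I'll descend with the fingers at about 32 mm opening.

Emit:
send_rows(
  moves=[
    [0.2,0.5,0,0,0,0,-0.27],
    [0,0,10,0,0,0,-0.27],
    [0,0,10,0,0,0,-0.27],
    [0,0,10,0,0,0,-0.27],
    [0,0,20,0,0,0,-0.27],
    [0,0,20,0,0,0,-0.27],
    [0,0,20,0,0,0,-0.27],
    [0,0,20,0,0,0,-0.27],
    [0,0,15,0,0,0,-0.27],
    [0,0,7,0,0,0,-0.27],
    [0,0,0,0,0,0,-0.27],
    [0,0,0,0,0,0,-0.27],
  ],
)

```text
t: 2.55
eef_pos: [0.5323, -0.2208, 0.1709]
orientation: [-0.0, 0.844, -0.536, 0.0]
wrist_force: [-0.5, -0.4, 1.2]
grip_width: 0.0326
```

Emit:
send_rows(
  moves=[
    [-1,-0.5,2,0,0,0,-0.27],
    [0,0,2,0,0,0,-0.27],
    [0,0,2,0,0,0,-0.27],
    [0,0,1,0,0,0,-0.27],
    [0,0,0,0,0,0,-0.27],
    [0,0,0,0,0,0,-0.27],
  ],
)

```text
t: 3.15
eef_pos: [0.5321, -0.2196, 0.1637]
orientation: [0.0, 0.844, -0.536, 0.0]
wrist_force: [0.6, -0.6, -1.1]
grip_width: 0.0322
```

Emit:
send_rows(
  moves=[
    [0,0,1,0,0,0,-0.27],
    [0,0,1,0,0,0,-0.27],
    [0,0,0,0,0,0,-0.27],
  ],
)

```text
t: 3.45
eef_pos: [0.5321, -0.2195, 0.1616]
orientation: [0.0, 0.844, -0.536, -0.0]
wrist_force: [0.2, -0.5, 0.4]
grip_width: 0.0322
```

Emit:
send_rows(
  moves=[
    [0,0,1,0,0,0,-0.27],
    [0,0,1,0,0,0,-0.27],
    [0,0,0,0,0,0,-0.27],
  ],
)

```text
t: 3.75
eef_pos: [0.5321, -0.2196, 0.1598]
orientation: [0.0, 0.844, -0.536, 0.0]
wrist_force: [-0.5, 1.2, 2.6]
grip_width: 0.0324
```

Emit:
send_rows(
  moves=[
    [0,0,1,0,0,0,-0.27],
    [0,0,1,0,0,0,-0.27],
    [0,0,0,0,0,0,-0.27],
  ],
)

```text
t: 4.05
eef_pos: [0.5321, -0.2195, 0.1577]
orientation: [0.0, 0.844, -0.536, 0.0]
wrist_force: [-1.1, 0.2, 3.3]
grip_width: 0.0327
```

Contact came at a TCP height of about 0.161, so I expect the stop at about 0.154.

Emit:
send_rows(
  moves=[
    [0,0,1,0,0,0,-0.27],
    [0,0,1,0,0,0,-0.27],
    [0,0,0,0,0,0,-0.27],
  ],
)

```text
t: 4.35
eef_pos: [0.5321, -0.2196, 0.1557]
orientation: [0.0, 0.844, -0.536, 0.0]
wrist_force: [-1.8, 0.0, 4.9]
grip_width: 0.0323
```

Emit:
send_rows(
  moves=[
    [0,0,1,0,0,0,-0.27],
    [0,0,0,0,0,0,-0.27],
  ],
)

```text
t: 4.55
eef_pos: [0.5321, -0.2196, 0.1548]
orientation: [0.0, 0.844, -0.536, 0.0]
wrist_force: [-2.0, 0.4, 5.8]
grip_width: 0.0321
```

Emit:
send_rows(
  moves=[
    [0,0,0.7,0,0,0,-0.27],
    [0,0,0,0,0,0,-0.27],
  ],
)

```text
t: 4.75
eef_pos: [0.5322, -0.2196, 0.1545]
orientation: [0.0, 0.844, -0.536, 0.0]
wrist_force: [-1.1, 1.0, 8.0]
grip_width: 0.0319
```

Emit:
send_rows(
  moves=[
    [0,0,0.7,0,0,0,-0.27],
    [0,0,0,0,0,0,-0.27],
  ],
)

```text
t: 4.95
eef_pos: [0.5322, -0.2195, 0.1544]
orientation: [0.0, 0.844, -0.536, 0.0]
wrist_force: [-2.5, 0.9, 13.0]
grip_width: 0.0324
```

The ring is on its stop: 13 N with no further travel. Now I'll close on the tube while still pressing.

Emit:
send_rows(
  moves=[
    [0,0,0,0,0,0,-0.5],
    [0,0,0,0,0,0,-0.7],
    [0,0,0,0,0,0,-1],
    [0,0,0,0,0,0,-1],
    [0,0,0,0,0,0,-1],
    [0,0,0,0,0,0,-1],
  ],
)

```text
t: 5.55
eef_pos: [0.5329, -0.2193, 0.1544]
orientation: [-0.0, 0.844, -0.536, 0.001]
wrist_force: [-0.8, 2.3, 10.6]
grip_width: 0.0173
```

Emit:
send_rows(
  moves=[
    [0,0,-2,0,0,0,-1],
    [0,0,-2,0,0,0,-1],
    [0,0,0,0,0,0,-1],
  ],
)

```text
t: 5.85
eef_pos: [0.5326, -0.2194, 0.1573]
orientation: [-0.0, 0.844, -0.536, 0.0]
wrist_force: [-0.0, 0.7, 3.0]
grip_width: 0.0171
```

It rose 2.9 mm with no downward pull, so the tube is free. I'll keep lifting gently.

Emit:
send_rows(
  moves=[
    [0,0,-2,0,0,0,-1],
    [0,0,-2,0,0,0,-1],
    [0,0,0,0,0,0,-1],
  ],
)

```text
t: 6.15
eef_pos: [0.5321, -0.2196, 0.161]
orientation: [0.0, 0.844, -0.536, -0.0]
wrist_force: [0.5, 0.3, -4.6]
grip_width: 0.0173
```

Emit:
send_rows(
  moves=[
    [0,0,-5,0,0,0,-1],
    [0,0,-10,0,0,0,-1],
    [0,0,-10,0,0,0,-1],
    [0,0,-20,0,0,0,-1],
    [0,0,-20,0,0,0,-1],
    [0,0,-10,0,0,0,-1],
    [0,0,0,0,0,0,-1],
    [0,0,0,0,0,0,-1],
  ],
)

```text
t: 6.95
eef_pos: [0.5317, -0.2195, 0.2363]
orientation: [0.0, 0.844, -0.536, -0.0]
wrist_force: [0.2, -0.3, 0.3]
grip_width: 0.017
```

Run:
```python
from g import *
s,R=pose(); print(s['t'],s['eef_pos'],s['wrist_force'],R.round(4).tolist())
p,d=snap('wrist'); cv2.imwrite('pics/5.png',p[:,:,::-1])
W=cloud(load('wrist')); e=s['eef_pos']; w=W.reshape(-1,3); ok=np.isfinite(w[:,0]); w=w[ok]
for lo,hi in [(.09,.12),(.12,.15),(.15,.18),(.18,.22)]:
    m=(np.hypot(w[:,0]-e[0],w[:,1]-e[1])<.014)&(w[:,2]>lo)&(w[:,2]<hi); print(lo,hi,m.sum(),w[m].min(0) if m.any() else '',w[m].mean(0) if m.any() else '')
```

```text
6.95 [ 0.53172771 -0.21950352  0.23626848] [ 0.21853094 -0.34019451  0.34040211] [[0.4258, -0.9048, -0.0005], [-0.9048, -0.4258, -0.0], [-0.0002, 0.0005, -1.0]]
0.09 0.12 144 [ 0.52110772 -0.23338606  0.09018501] [ 0.53318238 -0.21679061  0.09647686]
0.12 0.15 1089 [ 0.52131472 -0.23182376  0.12009073] [ 0.53681763 -0.21718463  0.13177756]
0.15 0.18 1251 [ 0.52716903 -0.22778597  0.1500052 ] [ 0.53755902 -0.21693689  0.16716663]
0.18 0.22 4784 [ 0.5218194  -0.23082272  0.18000559] [ 0.53672583 -0.21708723  0.20333108]
```

View pics/5.png

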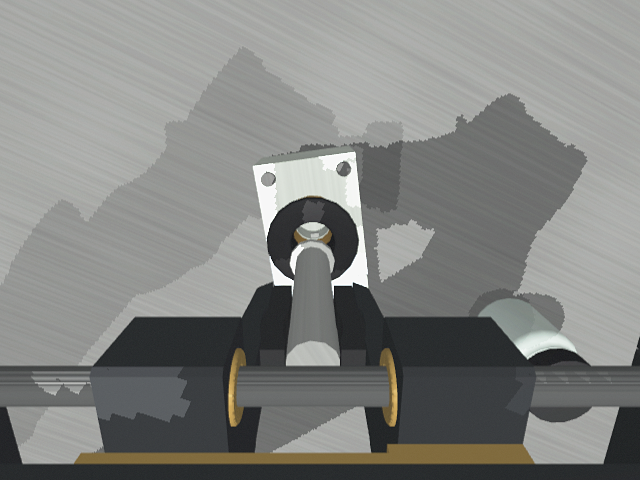

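The wrist picture (5) shows the tube held upright in the pads, its lower end near (312,262), clear of the ring at (313,240). Next I'll move above the rack.

Emit:
send_rows(
  moves=[
    [-14,-8.2,0,0,0,0,-1],
    [-28,-16.4,0,0,0,0,-1],
    [-28,-16.4,0,0,0,0,-1],
    [-28,-16.4,0,0,0,0,-1],
    [-28,-16.4,0,0,0,0,-1],
    [-28,-16.4,0,0,0,0,-1],
    [-28,-16.4,0,0,0,0,-1],
    [-28,-16.4,0,0,0,0,-1],
    [-28,-16.4,0,0,0,0,-1],
    [-28,-16.4,0,0,0,0,-1],
    [-28,-16.4,0,0,0,0,-1],
    [-14,-8.2,0,0,0,0,-1],
  ],
)

```text
t: 8.2
eef_pos: [0.563, 0.1412, 0.2356]
orientation: [-0.001, 0.846, -0.533, -0.001]
wrist_force: [0.3, 0.7, -0.6]
grip_width: 0.0168
```

Emit:
send_rows(
  moves=[
    [0,0,0,0,0,0,-1],
    [0,0,0,0,0,0,-1],
    [0,0,0,0,0,0,-1],
  ],
)

```text
t: 8.5
eef_pos: [0.5641, 0.1333, 0.2361]
orientation: [0.001, 0.843, -0.537, 0.0]
wrist_force: [0.1, -0.4, 0.0]
grip_width: 0.0166
```

Run:
```python
from g import *
s,R=pose(); e=s['eef_pos']; print(s['t'],e,s['wrist_force'],R.round(4).tolist())
p,d=snap('wrist'); cv2.imwrite('pics/6.png',p[:,:,::-1])
z=load('wrist'); W=cloud(z); fx,fy,cx,cy=z['k']
w=W.reshape(-1,3); w=w[np.isfinite(w[:,0])]
# rack top
m=(np.abs(w[:,2]-.045)<.004)&(np.hypot(w[:,0]-.586,w[:,1]-.124)<.075)
r=cv2.minAreaRect((w[m,:2]*1000).astype(np.float32)); print(m.sum(),r)
# hole: world-z=.045 plane pixels deeper than plane, near expected hole
v,u=np.mgrid[:480,:640]; ray=np.stack([(u-cx)/fx,(v-cy)/fy,np.ones_like(u,float)],-1)@z['R']; C=-z['t']@z['R']
P=C+ray*((.045-C[2])/ray[...,2])[...,None]
m=(np.hypot(P[...,0]-.564,P[...,1]-.1355)<.02)&(W[...,2]<.041)
q=(P[m][:,:2]*1000).astype(np.float32); print('hole',len(q),cv2.minEnclosingCircle(q))
# tube slices, tool-frame coords
for h in np.arange(.105,.2,.01):
    m=(np.hypot(w[:,0]-e[0],w[:,1]-e[1])<.0135)&(np.abs(w[:,2]-h)<.005)
    if m.sum()>20:
        t=(w[m]-e)@R; print(h.round(3),m.sum(),'x',(t[:,0].min()*1e3).round(1),(t[:,0].max()*1e3).round(1),'y',(t[:,1].min()*1e3).round(1),(t[:,1].max()*1e3).round(1))
```

```text
8.5 [0.56408821 0.13334158 0.2361009 ] [ 0.11762311 -0.35080613  0.02239189] [[0.4229, -0.9062, -0.0008], [-0.9062, -0.4229, -0.0022], [0.0016, 0.0016, -1.0]]
11813 ((585.1129150390625, 125.56072998046875), (60.60845947265625, 120.28951263427734), 62.95692825317383)
hole 1049 ((563.8458251953125, 137.3442840576172), 13.649910926818848)
0.125 598 x -11.7 11.9 y -11.3 7.4
0.135 235 x -8.6 9.1 y -8.4 0.4
0.145 265 x -8.7 9.1 y -8.5 1.4
0.155 313 x -8.7 9.2 y -8.5 1.1
0.165 370 x -8.7 9.2 y -8.7 1.4
0.175 548 x -10.9 10.5 y -9.3 -0.6
0.185 692 x -10.9 10.5 y -9.2 -0.3
0.195 1063 x -10.8 10.6 y -9.1 7.9
```

View pics/6.png

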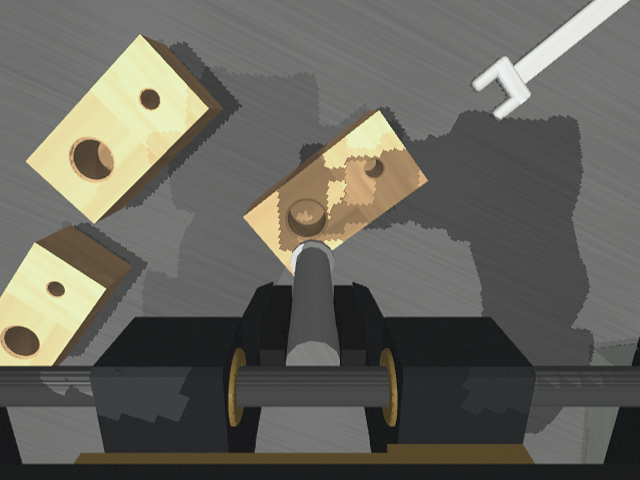

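The wrist picture (6) shows the wide hole at (307,217), unobstructed, with the tube tip in front at (313,255). The tube is straight and centred to within 0.5 mm. The hole is at (563.4,137.1) mm. I'll let the arm settle, then lower partway.

Emit:
send_rows(
  moves=[
    [0,0,15,0,0,0,-1],
    [0,0,15,0,0,0,-1],
    [0,0,15,0,0,0,-1],
    [0,0,10,0,0,0,-1],
    [0,0,0,0,0,0,-1],
    [0,0,0,0,0,0,-1],
    [0,0,0,0,0,0,-1],
    [0,0,0,0,0,0,-1],
  ],
)

```text
t: 9.35
eef_pos: [0.5646, 0.136, 0.182]
orientation: [-0.001, 0.844, -0.536, 0.001]
wrist_force: [-1.0, 0.1, -0.3]
grip_width: 0.017
```

Run:
```python
from g import *
s,R=pose(); e=s['eef_pos']; D=np.array([.5634,.1371,e[2]])-e
print(e,s['wrist_force'],R.round(4).tolist(),(R.T@D*1000).round(2))
```

```text
[0.56464451 0.13598703 0.18204229] [-1.0142184   0.11272027 -0.26148118] [[0.4257, -0.9049, 0.0014], [-0.9049, -0.4257, 0.0003], [0.0003, -0.0014, -1.0]] [-1.54  0.65 -0.  ]
```

Emit:
send_rows(
  moves=[
    [-1.7,0.3,0,0,0,0,-1],
    [0,0,5,0,0,0,-1],
    [0,0,5,0,0,0,-1],
    [0,0,4,0,0,0,-1],
    [0,0,4,0,0,0,-1],
    [0,0,3,0,0,0,-1],
    [0,0,0,0,0,0,-1],
    [0,0,0,0,0,0,-1],
  ],
)

```text
t: 10.15
eef_pos: [0.5632, 0.1373, 0.1602]
orientation: [0.0, 0.844, -0.536, 0.0]
wrist_force: [-0.2, 0.4, -0.3]
grip_width: 0.0169
```

The tube is 9 mm inside the hole with no force. The floor is expected at a TCP height of 0.1344.

Emit:
send_rows(
  moves=[
    [0,0,5,0,0,0,-1],
    [0,0,5,0,0,0,-1],
    [0,0,5,0,0,0,-1],
    [0,0,4,0,0,0,-1],
    [0,0,3,0,0,0,-1],
    [0,0,1,0,0,0,-1],
    [0,0,0,0,0,0,-1],
    [0,0,0,0,0,0,-1],
  ],
)

```text
t: 10.95
eef_pos: [0.5633, 0.1374, 0.1374]
orientation: [-0.0, 0.844, -0.536, 0.0]
wrist_force: [-0.8, 0.2, -0.9]
grip_width: 0.0168
```

Emit:
send_rows(
  moves=[
    [0,0,1,0,0,0,-1],
    [0,0,1,0,0,0,-1],
    [0,0,0,0,0,0,-1],
    [0,0,0,0,0,0,-1],
  ],
)

```text
t: 11.35
eef_pos: [0.5632, 0.1373, 0.1353]
orientation: [0.0, 0.844, -0.536, 0.0]
wrist_force: [-0.8, 0.2, -1.5]
grip_width: 0.0169
```

Emit:
send_rows(
  moves=[
    [0,0,1,0,0,0,-1],
    [0,0,0,0,0,0,-1],
    [0,0,0,0,0,0,-1],
  ],
)

```text
t: 11.65
eef_pos: [0.5633, 0.1374, 0.1344]
orientation: [-0.0, 0.844, -0.536, 0.0]
wrist_force: [0.5, 0.2, 1.1]
grip_width: 0.0174
```

Emit:
send_rows(
  moves=[
    [0,0,0.8,0,0,0,-1],
    [0,0,0,0,0,0,-1],
    [0,0,0,0,0,0,-1],
  ],
)

```text
t: 11.95
eef_pos: [0.5637, 0.1375, 0.1343]
orientation: [-0.001, 0.844, -0.536, 0.0]
wrist_force: [-0.9, 0.7, 6.6]
grip_width: 0.0171
```

The floor is reached: 6.6 N at 0.1343, as predicted. I'll ease off, open, and then go straight up.

Emit:
send_rows(
  moves=[
    [0,0,-0.8,0,0,0,-1],
    [0,0,0,0,0,0,-1],
    [0,0,0,0,0,0,-0.5],
    [0,0,0,0,0,0,-0.1],
    [0,0,0,0,0,0,0.1],
    [0,0,0,0,0,0,0.1],
    [0,0,0,0,0,0,0.1],
    [0,0,0,0,0,0,0.1],
  ],
)

```text
t: 12.75
eef_pos: [0.5632, 0.1374, 0.1343]
orientation: [0.0, 0.844, -0.536, 0.0]
wrist_force: [-0.4, -0.3, 0.1]
grip_width: 0.0484
```

Emit:
send_rows(
  moves=[
    [0,0,-10,0,0,0,0.1],
    [0,0,-20,0,0,0,0.1],
    [0,0,-25,0,0,0,0.1],
    [0,0,-25,0,0,0,0.1],
    [0,0,-25,0,0,0,0.1],
    [0,0,-25,0,0,0,0.1],
    [0,0,-15,0,0,0,0.1],
    [0,0,0,0,0,0,0.1],
    [0,0,0,0,0,0,0.1],
  ],
)

```text
t: 13.65
eef_pos: [0.563, 0.1373, 0.2795]
orientation: [-0.0, 0.844, -0.536, 0.0]
wrist_force: [-0.2, -0.4, -1.4]
grip_width: 0.0484
```

Run:
```python
from g import *
s,R=pose(); e=s['eef_pos']; print(s['t'],e,s['wrist_force'],s['grip_width'])
p,d=snap('wrist'); cv2.imwrite('pics/7.png',p[:,:,::-1])
w=cloud(load('wrist')).reshape(-1,3); w=w[np.isfinite(w[:,0])]
t=w[(np.hypot(w[:,0]-.5634,w[:,1]-.1371)<.02)&(w[:,2]>.06)&(w[:,2]<.14)]
top=t[t[:,2]>.104]; print(len(t),len(top),np.median(top,0),t[:,2].max(),cv2.minEnclosingCircle((top[:,:2]*1000).astype(np.float32)))
```

```text
13.65 [0.5630209  0.13727225 0.27948494] [-0.16487256 -0.41616301 -1.4457398 ] 0.04844281394127541
903 577 [0.56302679 0.13723227 0.11051493] 0.11250129493104248 ((562.2891235351562, 137.011474609375), 9.1140775680542)
```

View pics/7.png

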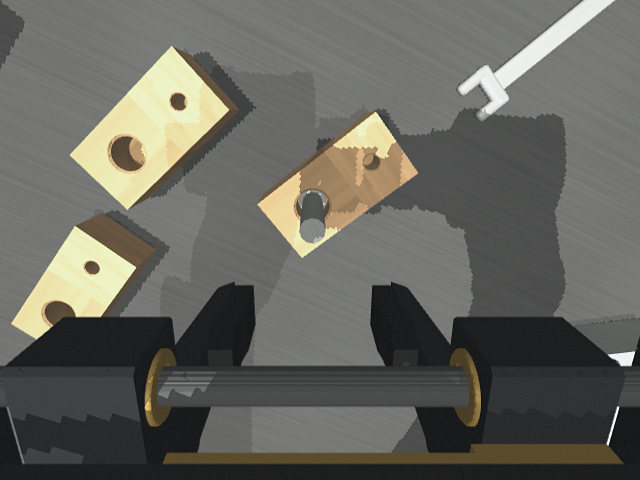

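The wrist picture (7) shows the tube upright in the wide hole (top at (313,229)), with its top at 110.5 mm against 110 expected. The gripper is clear of it.

```bash
python3 -c "
from plant import ctrl
print(ctrl.finish_job())"
```

```text
the job is handed in; nothing more can be done
None
```

The tube is out of the outlet and standing fully home in the wide hole of the right-most rack. I handed the job in at about 13.7 s of the 51 s allowed.

- **Freeing the tube:** I felt the ring at a TCP height of about 0.161 m and pressed it 7 mm to its stop with at most 13 N. I then closed on the tube while still pressing and drew it out. The highest downward reading on the way up was about 5 N, so there was no tug on a locked tube.
- **Placing it:** I lowered it upright into the hole until the floor pushed back with 6.6 N, at the predicted height (0.1343 m against 0.1344 m). Only then did I ease off, open the gripper and go straight up.
- **Last checks:** The tube top measured 110.5 mm against 110 expected, the tube was upright and centred within about 1 mm, and the gripper was clear with no contact force. No check failed or disagreed.
- **Bystanders:** I did not re-measure the spanner, carton or jar at the end. The arm never went near them.

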